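# Wipe the stone chips off the clearing board

## Robot

A 6-joint arm with a two-finger parallel gripper is mounted at the origin on the work surface; the furniture and walls round the work are solid. World frame = base frame: x ahead of the robot, y to its left, z up, the work surface at z = 0. Lengths are in mm, angles in rad, forces in N, time in s.
With the tool pointing down it reaches from about 350 to 975 mm from the base axis. Payload 4.9 kg.
Tool frame: the origin (TCP) lies at the very end of the fingers, on their centre line; the grasp point (between the pads) lies 19 mm behind it; x points along the fingers, y is the direction in which the jaws open and shut, and the axes are right-handed (so a half turn about x gives the same grasp; the last joint's range is limited). The gripper opens to 85 mm and grips with 20 to 120 N. Pads are 22 mm wide; open, the fingers measure 114 mm over their backs; the gripper's body (76 mm by 85 mm) begins 54 mm behind the grasp point. The pads swing forward as they close: fully open they stand 13 mm farther back than shut.
Start: joints at [-1.396, 0.053, 1.613, -0, 1.476, -0.119], TCP at [180.99, -598.201, 209.404] pointing down, gripper open.
Joint ranges: [-3.01, 3.01], [-1.01, 2.22], [0.06, 2.58], [-1.02, 4.17], [0.09, 2.62], [-3.14, 3.14]. Speed limits (rad/s): [2.57, 2.57, 3.14, 3.14, 3.14, 3.14].

## Interface

Orientations are given as a unit quaternion [w, x, y, z].
In Python, from workcell import robot gives the robot as it stands.
- The arm moves only by the tool play_rows, never from a script. Its argument "targets" is a list of rows, each a list of 3 entries, a list of its own where there are three numbers: the finger opening in mm, from 0 to 85.4, then the shift along the tool's x, y, z normalised to -1 to 1, where 1 is 0.15 m, then the turn about the tool's x normalised to -1 to 1, where 1 is 0.5 rad. A call has exactly 10 rows; each row is the pose to reach, as a shift and turn from the pose measured when the call began, along the tool's axes at that moment; what a row does not reach only later rows make up. A row lasts 1/8 s, in which the tool goes at most 62.5 mm and 10.7 degrees, less where a joint would pass 70% of its speed; a pose out of reach is approached as far as the arm can. A call with a number of a shift or a turn outside -1 to 1 is refused whole. A call with a gripper value outside its range is refused whole. The fingers move at their own pace and stop on an object; "force" is the grip in N (left out, the last holds). Time passes only in rows, so rows that repeat a pose let the fingers close, or fill a call up. It gives the time, the measured TCP pose, the force and the opening at its end, in the units of the state.
- robot.observe(): the state, without advancing time (a new reading comes with each control period).
- robot.get_image(name): name is "scene" or "top"; returns (picture, depth): 420x560x3 uint8, red, green, blue; 420x560 float32, mm along the optical axis (not along the pixel's ray), 0 where there is no reading.
- robot.camera_params(name): a dict with "fx", "fy", "cx", "cy" (pixels), "rvec" (rotation vector, rad) and "tvec" (3), from world to camera coordinates, as OpenCV has them. Camera axes: x right, y down, z forward; pixel columns grow to the right and rows downward; lengths in mm; the calibration is good to about 2 mm. A picture is of the moment at which its call begins. camera_params takes no time and is no camera call.
- robot.finish_job(): hands the job in, once; it reports no verdict.
Trained networks look in the newest picture that a camera, given by its name, has taken for a name from the list of things; names that differ only in an ending like _2 or _b are one class to them, and where a whole thing is asked for, a point or a joint stands for the part that bears it (a point fixed in the world has none). Each returns a list of dicts, best first, with "conf" (0 to 1); they miss things now and then, are a little off and sometimes report something else, mostly with a low value. They report only what shows in the picture. A call takes as long as a camera call.
- robot.recognise(camera, name): "box" ([left, top, width, height] in pixels, round what is visible of it).
- robot.pinpoint(camera, name): "pixel" ([column, row] in pixels: a listed point, or the origin of a listed thing).
The state is a dict: "time_s": time; "joint_positions": joint angles; "joint_vel": joint speeds; "tau": joint torques, N m; "ee_pos": TCP position; "tcp_rot": TCP orientation; "ft_force": force on the tool from outside, world axes, zero at the start; "torque": the same for the moment, N m; "grip_width": finger opening in mm.
Only numpy, scipy, OpenCV 4.12 (cv2) and the standard library are available. Lean on these libraries where they do the work, as an engineer would, in place of code of your own. Each camera call takes 0.05 s, during which the arm holds its last target. There are 200 camera calls.

## Task

Take the cork sanding block from its wooden rest and, holding it, wipe all five stone chips off the steel-topped board over its open end into the metal chip tray; move the chips only with the block, not with the fingers. Then stand the block back in its rest on its long edge as you found it, and leave everything else on the bench alone.

Things in the scene. Friction and masses are not known exactly. Their poses are not given: they have to be found in the camera images.
- plate_top (a point): Centre of the steel top of the fixed wooden clearing board, 78 mm above the bench; x, y are the board's axes, z up. Board 150 (x) x 200 mm (y). A rim 8 mm wide and high runs along both long sides and the +y end (robot's left); the -y end (right) is open. Flat area inside: x -67 to +67, y +92 to -100 mm (open edge). Yaw -23 to -6 degrees.
- tray_floor (a point): Centre of the inner floor of the metal chip tray fixed at the board's open end; axes of plate_top, 132 mm from it along -y and 36 mm lower. Inside 146 mm (x) by 64 mm (y); outer walls rise 30 mm over this floor (6 mm lower than the plate); the plate's open edge is its inner side.
- block_center (a point): Centre of the brown cork sanding block with a dark abrasive face (100 x 56 x 28 mm, about 0.1 kg, loose), the scraper. It stands on a long narrow edge in its rest: its y is the 100 mm length (level), its x the 56 mm height (up), its z the 28 mm thickness (level). Grip it across the 28 mm from above.
- rest_floor (a point): Centre of the floor of the block's rest, a pale wooden base 142 x 64 x 22 mm fixed to the bench at the robot's left. This floor is 12 mm above the bench, 120 mm (its y) by 46 mm (its x) inside a rim 10 mm high. The block stands in it lengthwise along y, its centre 28 mm above this point.
- chip_1_center (a point): Centre of one of the five loose marble chips: a pale flat flake about 23 mm across and 9 mm thick, 12 g, lying on the board's steel sheet at the start.
- chip_2_center (a point): Centre of one of the five loose marble chips: a pale flat flake about 21 mm across and 10 mm thick, 12 g, lying on the board's steel sheet at the start.
- chip_3_center (a point): Centre of one of the five loose marble chips: a pale flat flake about 24 mm across and 9 mm thick, 12 g, lying on the board's steel sheet at the start.
- chip_4_center (a point): Centre of one of the five loose marble chips: a pale flat flake about 22 mm across and 8.5 mm thick, 12 g, lying on the board's steel sheet at the start.
- chip_5_center (a point): Centre of one of the five loose marble chips: a pale flat flake about 23 mm across and 10 mm thick, 12 g, lying on the board's steel sheet at the start.
- marker: Bystander, loose: white marker pen with a black cap, 135 x 13 x 15 mm; origin at the centre of its underside, standing or lying on the bench.
- wood_chuck_3: Bystander, loose: waisted wooden chuck, 68 mm across, 60 mm high; origin at the centre of its underside, standing or lying on the bench.

How it is judged (in metres and radians):
On the way, in this order (a step that is already met when the one before it is completed fails the run):
1. the held block is down on the board's plate (its lower edge within about 8 mm of the steel) (contact force between the fingers and block above 0.5 N and x of block_center in the frame of plate_top between -0.075 and 0.075 m and y of block_center in the frame of plate_top between -0.115 and 0.1 m and z of block_center in the frame of plate_top below 0.036 m), for 0.2 s.
2. all five chips lie in the chip tray while the block is still held (x of chip_1_center in the frame of tray_floor between -0.075 and 0.075 m and y of chip_1_center in the frame of tray_floor between -0.034 and 0.034 m and z of each of chip_1_center, chip_2_center, chip_3_center, chip_4_center, chip_5_center in the frame of tray_floor below 0.032 m and x of chip_2_center in the frame of tray_floor between -0.075 and 0.075 m and y of chip_2_center in the frame of tray_floor between -0.034 and 0.034 m and x of chip_3_center in the frame of tray_floor between -0.075 and 0.075 m and y of chip_3_center in the frame of tray_floor between -0.034 and 0.034 m and x of chip_4_center in the frame of tray_floor between -0.075 and 0.075 m and y of chip_4_center in the frame of tray_floor between -0.034 and 0.034 m and x of chip_5_center in the frame of tray_floor between -0.075 and 0.075 m and y of chip_5_center in the frame of tray_floor between -0.034 and 0.034 m and contact force between the fingers and block above 0.5 N), for 0.2 s.
At the end, for the whole second after the job is handed in: All five chips lie inside the chip tray (at most 32 mm above its floor). The block stands on its long edge in its rest: centre within 20 mm of the rest's centre and at most 34 mm above its floor, upright within 0.12 rad, along the rest within 0.25 rad. Block and chips are still (x of chip_1_center in the frame of tray_floor between -0.075 and 0.075 m and y of chip_1_center in the frame of tray_floor between -0.034 and 0.034 m and z of each of chip_1_center, chip_2_center, chip_3_center, chip_4_center, chip_5_center in the frame of tray_floor below 0.032 m and x of chip_2_center in the frame of tray_floor between -0.075 and 0.075 m and y of chip_2_center in the frame of tray_floor between -0.034 and 0.034 m and x of chip_3_center in the frame of tray_floor between -0.075 and 0.075 m and y of chip_3_center in the frame of tray_floor between -0.034 and 0.034 m and x of chip_4_center in the frame of tray_floor between -0.075 and 0.075 m and y of chip_4_center in the frame of tray_floor between -0.034 and 0.034 m and x of chip_5_center in the frame of tray_floor between -0.075 and 0.075 m and y of chip_5_center in the frame of tray_floor between -0.034 and 0.034 m and horizontal distance between block_center and rest_floor below 0.02 m and z of block_center in the frame of rest_floor below 0.034 m and angle between block_center's own x axis and vertical below 0.12 rad and angle between the y axis of block and the y axis of rest, either way round below 0.25 rad and linear speed of each of block, chip_1, chip_2, chip_3, chip_4, chip_5 below 0.02 m/s); the robot touches nothing.
It fails at once if a chip is touched by the fingers with more than 1 N (contact force between the fingers and chip_1 above 1 N or contact force between the fingers and chip_2 above 1 N or contact force between the fingers and chip_3 above 1 N or contact force between the fingers and chip_4 above 1 N or contact force between the fingers and chip_5 above 1 N).
It fails at once if the marker or the waisted wooden chuck is moved by more than 30 mm (distance of any of marker, wood_chuck_3 from where it was at the start of the episode above 0.03 m).
It also fails if it takes over 61 s, if anything falls off the work surface, if the arm or the gripper's body presses on something with over 40 N, if the wrist force passes 120 N, or if a joint passes its speed limit or range.

## Working session

There is one attempt and no reset: what is moved stays moved. The work goes in short steps, Python scripts to look and compute and a tool call to move; the robot and the scene stay as the last step left them, time stands still between calls to the robot, and variables do not carry over. Pictures are saved under pics/ and viewed, about 8 in all and at most 12, crops included, and the job is handed in when it is done.

Besides the shell and the picture viewer there is one more tool, called as name(argument=value, ...) on one line, values as JSON. play_rows: Moves the arm, as the interface text tells. Scaled input: -1 to 1 covers 0.15 m each way for a shift and 0.5 rad each way for a turn. Its arguments: {"type":"object","properties":{"targets":{"type":"array","items":{"type":"array"}},"force":{"type":"number"}},"required":["targets"]}

```bash
mkdir -p pics
cat > h.py <<'E'
import numpy as np, cv2
from workcell import robot
def cam(n):
    p=robot.camera_params(n);R=cv2.Rodrigues(np.array(p['rvec'],float))[0];return p,R,np.array(p['tvec'],float).ravel()
def world(n,D):
    p,R,t=cam(n);v,u=np.mgrid[:D.shape[0],:D.shape[1]]
    P=np.stack([(u-p['cx'])/p['fx']*D,(v-p['cy'])/p['fy']*D,D],-1)
    return (P-t)@R
def ray(n,px,z):
    p,R,t=cam(n);d=R.T@np.array([(px[0]-p['cx'])/p['fx'],(px[1]-p['cy'])/p['fy'],1]);c=-R.T@t
    return c+d*(z-c[2])/d[2]
def proj(n,X):
    p,R,t=cam(n);q=R@np.array(X,float)+t;return [p['fx']*q[0]/q[2]+p['cx'],p['fy']*q[1]/q[2]+p['cy']]
E
python3 - <<'E'
from h import *
np.set_printoptions(precision=1,suppress=True)
s=robot.observe();print(s['time_s'],s['ee_pos'],s['tcp_rot'],s['grip_width'])
for n in('scene','top'):
    I,D=robot.get_image(n);cv2.imwrite(f'pics/{n}0.png',I[...,::-1]);np.save(f'{n}0.npy',D)
    print(n,-cam(n)[1].T@cam(n)[2])
    for k in('plate_top','tray_floor','block_center','rest_floor','chip_1_center','marker','wood_chuck_3'):
        z=dict(plate_top=78,tray_floor=42,block_center=40,rest_floor=12,chip_1_center=83).get(k,0)
        for r in robot.pinpoint(n,k)[:6]: print(k,r['pixel'],round(r['conf'],2),ray(n,r['pixel'],z))
E
```

```text
0.0 [ 180.9 -597.5  208.1] [-0.1 -0.7 -0.1  0.7] 85.35606715434362
scene [-239.8  514.8  668.2]
plate_top [301.4, 181.5] 0.75 [452.3 -45.6  78. ]
block_center [194.5, 284.6] 0.91 [361.3 257.8  40. ]
rest_floor [196.5, 295.5] 0.71 [362.6 256.6  12. ]
marker [240.0, 267.7] 0.78 [386.8 152.1   0. ]
marker [313.6, 172.0] 0.35 [ 557.9 -167.9    0. ]
wood_chuck_3 [210.5, 237.4] 0.66 [497.2 150.5   0. ]
top [352.8  30.8 981.7]
plate_top [325.8, 202.9] 0.7 [448.4 -33.4  78. ]
tray_floor [389.6, 223.4] 0.79 [ 413.4 -165.4   42. ]
block_center [177.8, 243.8] 0.92 [362.  263.1  40. ]
rest_floor [183.5, 237.7] 0.67 [375.3 258.5  12. ]
chip_1_center [345.4, 235.1] 0.61 [386.2 -71.9  83. ]
chip_1_center [325.3, 180.1] 0.15 [492.6 -31.4  83. ]
wood_chuck_3 [232.5, 184.9] 0.94 [490.9 161.    0. ]
wood_chuck_3 [343.6, 231.9] 0.53 [395.9 -77.5   0. ]
wood_chuck_3 [389.4, 225.6] 0.3 [ 411.5 -173.7    0. ]
```

View pics/top0.png

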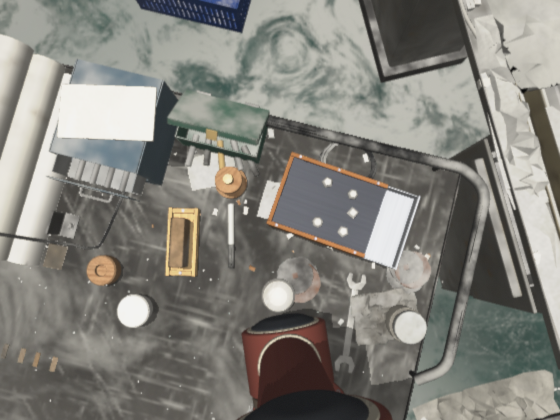

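View pics/scene0.png

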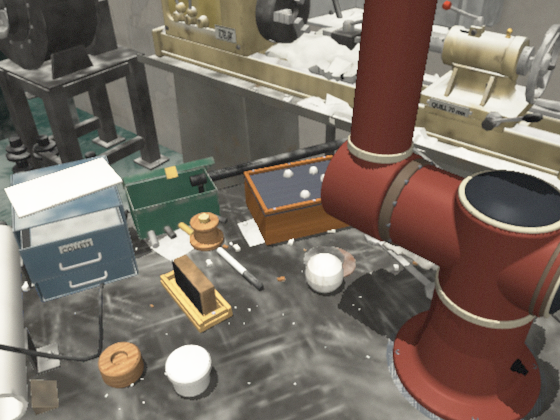

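The top view shows the board centred near (330,205), with the tray at its right end (390,228). The chips are near (327,182), (351,194), (352,212), (343,231) and (317,222). The block in its rest is at (180,242), with the marker at (231,235) and the chuck at (229,181) nearby. Next I'll get exact poses from depth.

Run:
```python
from h import *
np.set_printoptions(precision=1,suppress=True)
D=np.load('top0.npy');W=world('top',D);I=cv2.imread('pics/top0.png')
def rect(m,l):
    n,L,st,_=cv2.connectedComponentsWithStats(m.astype(np.uint8));
    k=1+np.argmax(st[1:,4]);P=W[L==k];r=cv2.minAreaRect(P[:,:2].astype(np.float32));print(l,len(P),np.array(r[0]),np.array(r[1]),r[2],'z med',np.median(P[:,2]),np.percentile(P[:,2],[5,95]))
def roi(x0,x1,y0,y1,z0,z1): 
    return (W[...,0]>x0)&(W[...,0]<x1)&(W[...,1]>y0)&(W[...,1]<y1)&(W[...,2]>z0)&(W[...,2]<z1)&(D>0)
rect(roi(300,600,-250,120,66,105),'board')
rect(roi(300,600,-250,120,81,105),'rim')
rect(roi(300,600,-250,-80,35,50),'trayfloor')
rect(roi(250,480,200,330,55,90),'block')
rect(roi(250,480,200,330,14,90),'rest')
# block fine: 
hsv=cv2.cvtColor(I,cv2.COLOR_BGR2HSV)
m=roi(300,600,-250,120,74,110)&(hsv[...,2]>150)&(hsv[...,1]<70)
n,L,st,c=cv2.connectedComponentsWithStats(m.astype(np.uint8))
for k in range(1,n):
    if st[k,4]>5: print('chip',c[k],st[k,4],ray('top',c[k],83), W[L==k][:,2].max())
rect(roi(330,460,120,180,5,40),'marker')
rect(roi(440,560,120,220,30,90),'chuck')
```

```text
board 8160 [434.2 -68. ] [269.1 153. ] 72.25726318359375 z med 76.95583092963079 [73.3 85.5]
rim 1126 [445.7 -35.4] [199.6 150. ] 72.0542984008789 z med 84.52649063241614 [82.  87.2]
trayfloor 2172 [ 405.  -164.4] [ 59.5 145.6] 72.2877426147461 z med 40.528570818656796 [37.7 43.9]
block 768 [364.6 260.1] [29.8 97.9] 89.64269256591797 z med 65.56447858101089 [61.2 68.3]
rest 1691 [367.3 261.1] [ 63.9 141.5] 89.71330261230469 z med 40.87941648686932 [17.6 67.8]
chip [257.9 122.8] 21 [604.4 103.8  83. ] 109.82665640881673
chip [300.1 156.1] 8 [539.1  18.8  83. ] 87.16217283615714
chip [339.  169.3] 7 [514.5 -57.8  83. ] 87.1680308768029
chip [327.  181.5] 62 [489.9 -34.8  83. ] 89.68342644283047
chip [377.9 182.9] 8 [ 489.3 -133.7   83. ] 87.22886332775988
chip [352.3 193.5] 57 [467.3 -84.2  83. ] 91.07964019446752
chip [352.2 212.3] 74 [430.6 -84.4  83. ] 89.24310846295752
chip [317.  221.8] 69 [410.6 -16.7  83. ] 87.19297026668367
chip [276.  224.2] 10 [404.1  62.8  83. ] 86.06429366720215
chip [342.4 231.2] 76 [393.6 -66.   83. ] 88.0103960170672
chip [315.1 237.9] 9 [379.4 -13.5  83. ] 87.45966510073684
chip [366.7 246. ] 15 [ 366.2 -113.    83. ] 80.15313862467042
chip [354.6 251.7] 7 [354.6 -89.9  83. ] 87.2172336229497
marker 352 [390. 160.] [117.9  13. ] 2.23138689994812 z med 10.348986336300538 [ 6.8 14.3]
chuck 584 [494.2 164.2] [54.1 54.2] 2.7786266803741455 z med 49.122034783854915 [45.9 59. ]
```

```bash
cat >> h.py <<'E'
from scipy.spatial.transform import Rotation as Ro
def tool():
    s=robot.observe();q=s['tcp_rot'];return s,Ro.from_quat([q[1],q[2],q[3],q[0]]).as_matrix()
def to(xyz,jaw=None):
    "shift (normalised) and turn to bring TCP to xyz and jaw axis to angle jaw (deg, mod 180)"
    s,R=tool();d=R.T@(np.array(xyz)-s['ee_pos'])/150
    a=np.degrees(np.arctan2(R[1,1],R[0,1]))
    out=[round(float(v),3) for v in d]
    t=None
    if jaw is not None: t=round(float(-np.radians((jaw-a+90)%180-90)/.5),3)  # tool x points down
    print('jaw',round(a,1),'shift',out,'turn',t)
B=np.array([446.,-35.5]);yaw=np.radians(-17.8)
ex=np.array([np.cos(yaw),np.sin(yaw)]);ey=np.array([-np.sin(yaw),np.cos(yaw)])
def b2w(x,y): return B+x*ex+y*ey
E
python3 - <<'E'
from h import *
np.set_printoptions(precision=3,suppress=True)
s,R=tool();print(R,s['joint_positions'],s['ee_pos'])
for c in[(489.9,-34.8),(467.3,-84.2),(430.6,-84.4),(410.6,-16.7),(393.6,-66)]:
    d=np.array(c)-B;print(d@ex,d@ey)
to([365,260,220],90)
E
```

```text
[[ 0.     0.29  -0.957]
 [-0.    -0.957 -0.29 ]
 [-1.     0.    -0.   ]] [-1.396  0.053  1.613  0.     1.476 -0.119] [ 180.992 -598.197  209.424]
41.58449362790569 14.086514462799832
35.167717417110815 -39.857391430828
0.2857077644669544 -51.26683500152241
-39.45245223637807 7.078418787858276
-40.56787337831333 -45.05838045870196
jaw -73.2 shift [-0.071, -5.121, -2.831] turn 0.588
```

play_rows(targets=[[85,[-0.1,-0.25,-0.25],0.15],[85,[-0.2,-0.5,-0.5],0.3],[85,[-0.3,-0.75,-0.75],0.45],[85,[-0.3,-1,-1],0.588],[85,[-0.3,-1,-1],0.588],[85,[-0.3,-1,-1],0.588],[85,[-0.3,-1,-1],0.588],[85,[-0.3,-1,-1],0.588],[85,[-0.3,-1,-1],0.588],[85,[-0.3,-1,-1],0.588]])

```text
time_s: 2.05
ee_pos: [280.9, -411.4, 254.3]
tcp_rot: [0.0, -0.707, 0.0, 0.707]
ft_force: [-0.7, 0.1, -0.2]
grip_width: 84.8
```

play_rows(targets=[[85,[0,-0.25,-0.25],0],[85,[0,-0.4,-0.4],0],[85,[0,-0.6,-0.6],0],[85,[0,-0.8,-0.8],0],[85,[0,-1,-0.9],0],[85,[0,-1,-0.9],0],[85,[0,-1,-0.9],0],[85,[0,-1,-0.9],0],[85,[0,-1,-0.9],0],[85,[0,-1,-0.9],0]])

```text
time_s: 3.3
ee_pos: [415.8, -262.0, 254.3]
tcp_rot: [0.001, -0.707, 0.001, 0.707]
ft_force: [-0.1, -0.1, 0.2]
grip_width: 85.5
```

play_rows(targets=[[85,[0,-0.35,0],0],[85,[0,-0.7,0],0],[85,[0,-1,0],0],[85,[0,-1,0],0],[85,[0,-1,0],0],[85,[0,-1,0],0],[85,[0,-1,0],0],[85,[0,-1,0],0],[85,[0,-1,0],0],[85,[0,-1,0],0]])

```text
time_s: 4.55
ee_pos: [416.0, -112.1, 254.3]
tcp_rot: [0.001, -0.707, 0.001, 0.707]
ft_force: [-0.4, -0.7, -0.7]
grip_width: 85.0
```

play_rows(targets=[[85,[0,-0.35,0],0],[85,[0,-0.7,0],0],[85,[0,-1,0],0],[85,[0,-1,0],0],[85,[0,-1,0],0],[85,[0,-1,0],0],[85,[0,-1,0],0],[85,[0,-1,0],0],[85,[0,-1,0],0],[85,[0,-1,0],0]])

```text
time_s: 5.8
ee_pos: [416.3, 37.8, 254.4]
tcp_rot: [0.001, -0.707, 0.001, 0.707]
ft_force: [-0.4, 0.0, -0.2]
grip_width: 85.0
```

play_rows(targets=[[85,[0,-0.35,0],0],[85,[0,-0.7,0.1],0],[85,[0,-1,0.2],0],[85,[0,-1,0.33],0],[85,[0,-1,0.33],0],[85,[0,-1,0.33],0],[85,[0,-1,0.33],0],[85,[0,-1,0.33],0],[85,[0,-1,0.33],0],[85,[0,-1,0.33],0]])

```text
time_s: 7.05
ee_pos: [367.2, 187.8, 254.4]
tcp_rot: [0.001, -0.707, 0.001, 0.707]
ft_force: [0.5, -0.4, -0.6]
grip_width: 84.9
```

play_rows(targets=[[85,[0,-0.3,0.01],0],[85,[0.3,-0.485,0.01],0],[85,[0.7,-0.485,0.01],0],[85,[1,-0.485,0.01],0],[85,[1,-0.485,0.01],0],[85,[1,-0.485,0.01],0],[85,[1,-0.485,0.01],0],[85,[1,-0.485,0.01],0],[85,[1,-0.485,0.01],0],[85,[1,-0.485,0.01],0]])

```text
time_s: 8.3
ee_pos: [366.0, 260.7, 104.7]
tcp_rot: [-0.001, 0.707, -0.001, -0.707]
ft_force: [-0.7, -0.6, -0.6]
grip_width: 85.0
```

Run:
```python
from h import *
np.set_printoptions(precision=1,suppress=True)
I,D=robot.get_image('scene');J,E=robot.get_image('top')
cv2.imwrite('pics/a.png',np.hstack([cv2.resize(I[180:360,120:300],None,fx=2.2,fy=2.2),cv2.resize(J[150:330,100:280],None,fx=2.2,fy=2.2)])[...,::-1])
to([365,260.5,36],90)
```

```text
jaw -90.1 shift [0.456, 0.001, 0.005] turn -0.005
```

View pics/a.png

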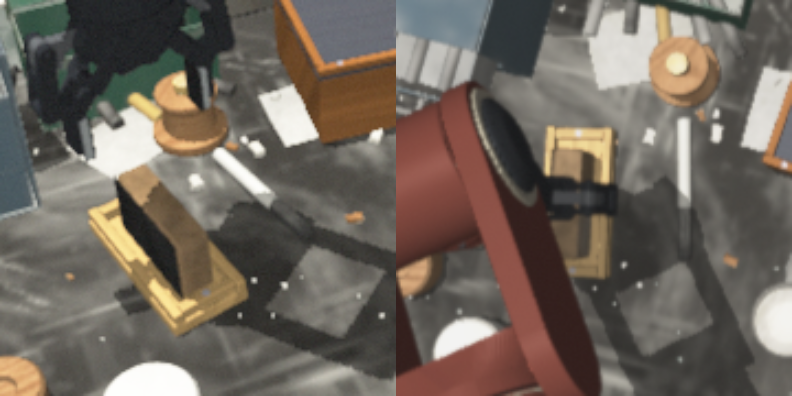

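The open fingers straddle the block, centred on its length in both views. Descending to grip.

play_rows(targets=[[85,[0.15,0,0.005],0],[85,[0.3,0,0.005],0],[85,[0.456,0,0.005],0],[85,[0.456,0,0.005],0],[20,[0.456,0,0.005],0],[20,[0.456,0,0.005],0],[20,[0.456,0,0.005],0],[20,[0.456,0,0.005],0],[20,[0.456,0,0.005],0],[20,[0.456,0,0.005],0]], force=50)

```text
time_s: 9.65
ee_pos: [365.8, 260.9, 37.1]
tcp_rot: [-0.001, 0.708, -0.001, -0.707]
ft_force: [-0.4, -1.6, 6.7]
grip_width: 26.2
```

play_rows(targets=[[20,[0,0,0],0],[20,[0,0,0],0],[20,[-0.2,0,0],0],[20,[-0.4,0,0],0],[20,[-0.7,0,0],0],[20,[-1,0,0],0],[20,[-1,0,0],0],[20,[-1,0,0],0],[20,[-1,0,0],0],[20,[-1,0,0],0]], force=50)

```text
time_s: 10.9
ee_pos: [364.8, 260.4, 185.4]
tcp_rot: [0.001, -0.707, 0.001, 0.708]
ft_force: [-0.6, 0.8, -0.8]
grip_width: 26.5
```

Run:
```python
from h import *
np.set_printoptions(precision=1,suppress=True)
I,D=robot.get_image('scene');W=world('scene',D)
cv2.imwrite('pics/b.png',cv2.resize(I[100:360,100:360],None,fx=2.2,fy=2.2)[...,::-1])
print(robot.pinpoint('scene','block_center')[:2])
s=robot.observe();e=s['ee_pos'];print(e,s['time_s'],proj('scene',[e[0],e[1],e[2]+4]))
for x,y in((13,58),(13,-94),(-13,58),(-13,-94)): print(x,y,b2w(x,y))
p=b2w(13,58); to([*p,e[2]],90-17.8)
```

```text
[]
[365.2 260.6 186.1] 11.0 [np.float64(180.841894720882), np.float64(213.25305328580274)]
13 58 [476.1  15.7]
13 -94 [ 429.6 -129. ]
-13 58 [451.4  23.7]
-13 -94 [ 404.9 -121. ]
jaw -90.1 shift [-0.0, 1.63, -0.743] turn 0.617
```

View pics/b.png

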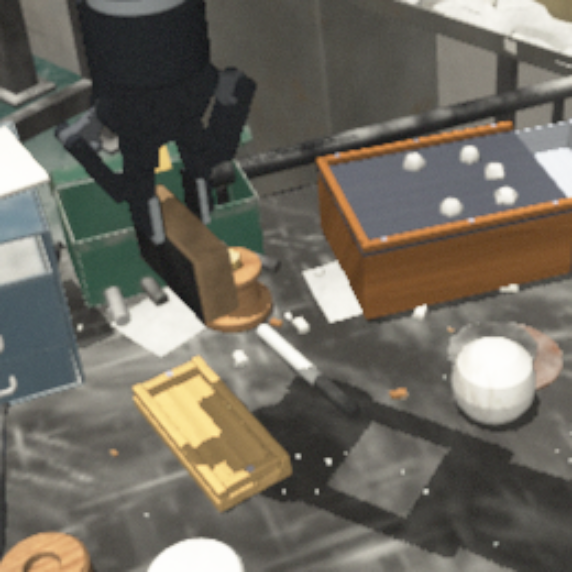

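The block is held level in the fingers and the rest is empty. All five chips are still on the plate.

play_rows(targets=[[20,[0,0.2,-0.2],0.12],[20,[0,0.4,-0.4],0.25],[20,[0,0.6,-0.6],0.4],[20,[0,0.8,-0.743],0.617],[20,[0,1,-0.743],0.617],[20,[0,1,-0.743],0.617],[20,[0,1,-0.743],0.617],[20,[0,1,-0.743],0.617],[20,[0,1,-0.743],0.617],[20,[0,1,-0.743],0.617]])

```text
time_s: 12.25
ee_pos: [476.2, 110.8, 186.1]
tcp_rot: [0.109, -0.699, 0.109, 0.699]
ft_force: [-0.2, 1.1, -0.6]
grip_width: 26.7
```

Run:
```python
from h import *
p=b2w(13,58); to([*p,120],90-17.8)
```

```text
jaw -107.8 shift [0.441, 0.604, -0.193] turn 0.001
```

play_rows(targets=[[20,[0,0.3,-0.1],0],[20,[0,0.604,-0.193],0],[20,[0.1,0.604,-0.193],0],[20,[0.25,0.604,-0.193],0],[20,[0.35,0.604,-0.193],0],[20,[0.441,0.604,-0.193],0],[20,[0.441,0.604,-0.193],0],[20,[0.441,0.604,-0.193],0],[20,[0.441,0.604,-0.193],0],[20,[0.441,0.604,-0.193],0]])

```text
time_s: 13.5
ee_pos: [476.6, 15.6, 120.7]
tcp_rot: [-0.109, 0.699, -0.109, -0.698]
ft_force: [-0.7, -0.3, -0.5]
grip_width: 25.9
```

Run:
```python
from h import *
np.set_printoptions(precision=1,suppress=True)
I,D=robot.get_image('scene');J,E=robot.get_image('top')
cv2.imwrite('pics/c.png',np.hstack([cv2.resize(I[110:260,210:350],None,fx=2.8,fy=2.8),cv2.resize(J[130:280,260:400],None,fx=2.8,fy=2.8)])[...,::-1])
p=b2w(13,58); to([*p,104.5],90-17.8)
```

```text
jaw -107.8 shift [0.106, -0.0, 0.002] turn 0.001
```

View pics/c.png

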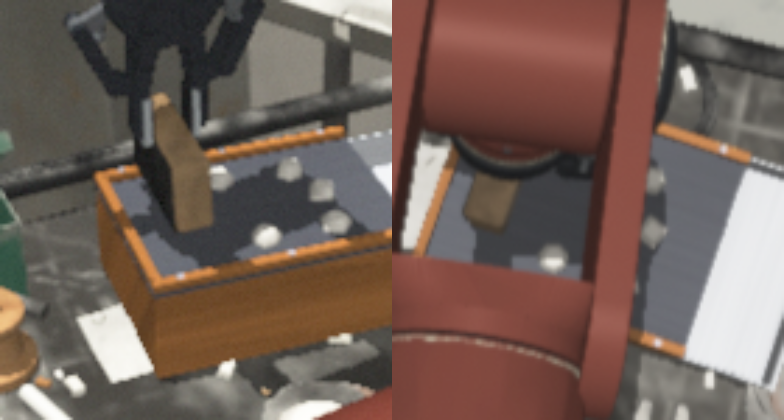

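The block hangs level over the plate's closed end. All the chips are on its open-end side. Lowering it gently.

play_rows(targets=[[20,[0.04,0,0],0],[20,[0.07,0,0],0],[20,[0.1,0,0],0],[20,[0.108,0,0],0],[20,[0.108,0,0],0],[20,[0.108,0,0],0],[20,[0.108,0,0],0],[20,[0.108,0,0],0],[20,[0.108,0,0],0],[20,[0.108,0,0],0]])

```text
time_s: 14.85
ee_pos: [476.4, 15.6, 104.2]
tcp_rot: [-0.109, 0.699, -0.109, -0.698]
ft_force: [0.2, -0.5, -0.9]
grip_width: 26.8
```

play_rows(targets=[[20,[0.006,0.06,0],0],[20,[0.006,0.13,0],0],[20,[0.006,0.2,0],0],[20,[0.006,0.27,0],0],[20,[0.006,0.34,0],0],[20,[0.006,0.41,0],0],[20,[0.006,0.48,0],0],[20,[0.006,0.55,0],0],[20,[0.006,0.62,0],0],[20,[0.006,0.68,0],0]])

```text
time_s: 16.1
ee_pos: [445.1, -82.2, 103.3]
tcp_rot: [-0.109, 0.699, -0.109, -0.698]
ft_force: [0.6, 0.8, -1.1]
grip_width: 26.3
```

play_rows(targets=[[20,[0,0.05,0],0],[20,[0,0.1,0],0],[20,[0,0.15,0],0],[20,[0,0.2,0],0],[20,[0,0.25,0],0],[20,[0,0.3,0],0],[20,[0,0.35,0],0],[20,[0,0.35,0],0],[20,[0,0.35,0],0],[20,[0,0.35,0],0]])

```text
time_s: 17.35
ee_pos: [429.1, -132.0, 103.2]
tcp_rot: [-0.109, 0.699, -0.109, -0.699]
ft_force: [0.2, -0.3, -1.3]
grip_width: 26.3
```

Run:
```python
from h import *
I,D=robot.get_image('scene');J,E=robot.get_image('top')
cv2.imwrite('pics/d.png',np.hstack([cv2.resize(I[110:260,230:370],None,fx=2.8,fy=2.8),cv2.resize(J[140:290,290:430],None,fx=2.8,fy=2.8)])[...,::-1])
s,R=tool();e=s['ee_pos'];d=np.array(e[:2])-B;print(d@ex,d@ey,e[2],s['ft_force'])
```

```text
13.403477770114506 -96.99801730197545 103.25852329185844 [-0.90557486  0.20196584 -1.94429033]
```

View pics/d.png

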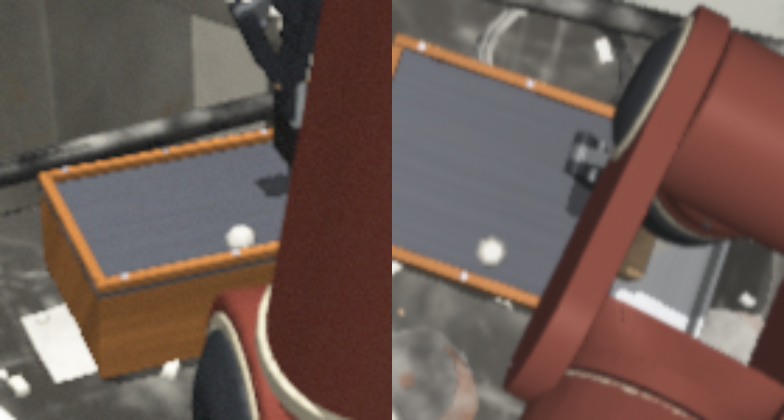

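play_rows(targets=[[20,[-0.2,0,0],0],[20,[-0.2,0,0],0],[20,[-0.2,-0.3,0.1],0],[20,[-0.2,-0.6,0.173],0],[20,[-0.2,-1,0.173],0],[20,[-0.2,-1,0.173],0],[20,[-0.2,-1,0.173],0],[20,[-0.2,-1,0.173],0],[20,[-0.2,-1,0.173],0],[20,[-0.2,-1,0.173],0]])

```text
time_s: 18.7
ee_pos: [450.1, 18.0, 133.3]
tcp_rot: [-0.11, 0.699, -0.11, -0.698]
ft_force: [0.5, -0.5, -2.1]
grip_width: 26.0
```

Run:
```python
from h import *
I,D=robot.get_image('scene');J,E=robot.get_image('top')
cv2.imwrite('pics/e.png',np.hstack([cv2.resize(I[110:260,230:370],None,fx=2.8,fy=2.8),cv2.resize(J[140:290,290:430],None,fx=2.8,fy=2.8)])[...,::-1])
s,R=tool();e=s['ee_pos'];d=np.array(e[:2])-B;print(d@ex,d@ey,e[2],s['ft_force'])
for r in robot.pinpoint('top','chip_1_center'):
    w=ray('top',r['pixel'],83);d=w[:2]-B;print(r,d@ex,d@ey)
w=ray('top',[325,229],83);d=w[:2]-B;print(d@ex,d@ey)
```

```text
-12.534867729354305 52.507054828785506 133.30400605472664 [ 0.17680967 -0.55547463 -0.72223125]
{'pixel': [230.3, 235.3], 'conf': 0.73} -119.36289846516975 157.46251436493694
{'pixel': [356.4, 241.9], 'conf': 0.58} -51.32941107946399 -77.08217738309962
-47.59516262232557 -11.960929465344108
```

View pics/e.png

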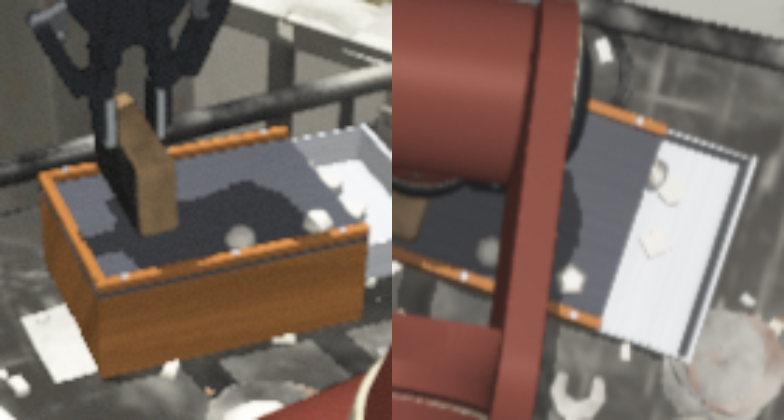

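Two chips remain, at board (-48,-12) and (-51,-77), and three are in the tray. Second sweep now.

play_rows(targets=[[20,[0.1,0,0.005],0],[20,[0.17,0,0.005],0],[20,[0.2,0,0.005],0],[20,[0.2,0,0.005],0],[20,[0.2,0.08,0.005],0],[20,[0.2,0.16,0.005],0],[20,[0.2,0.24,0.005],0],[20,[0.2,0.32,0.005],0],[20,[0.2,0.4,0.005],0],[20,[0.2,0.47,0.005],0]])

```text
time_s: 20.1
ee_pos: [427.5, -49.3, 103.2]
tcp_rot: [-0.109, 0.699, -0.109, -0.698]
ft_force: [0.5, 1.2, -0.7]
grip_width: 26.2
```

play_rows(targets=[[20,[0,0.06,0],0],[20,[0,0.13,0],0],[20,[0,0.19,0],0],[20,[0,0.25,0],0],[20,[0,0.31,0],0],[20,[0,0.37,0],0],[20,[0,0.43,0],0],[20,[0,0.49,0],0],[20,[0,0.55,0],0],[20,[0,0.55,0],0]])

```text
time_s: 21.35
ee_pos: [402.1, -128.6, 103.2]
tcp_rot: [-0.11, 0.699, -0.11, -0.698]
ft_force: [0.7, -0.9, -0.4]
grip_width: 26.6
```

play_rows(targets=[[20,[0,0,0],0],[20,[0,0,0],0],[20,[-0.2,0,0],0],[20,[-0.4,-0.3,0],0],[20,[-0.5,-0.6,0],0],[20,[-0.5,-0.9,0],0],[20,[-0.5,-1,0],0],[20,[-0.5,-1,0],0],[20,[-0.5,-1,0],0],[20,[-0.5,-1,0],0]])

```text
time_s: 22.6
ee_pos: [447.9, 13.3, 178.0]
tcp_rot: [-0.11, 0.698, -0.111, -0.698]
ft_force: [-1.2, -0.5, -0.9]
grip_width: 26.3
```

Run:
```python
from h import *
I,D=robot.get_image('scene');J,E=robot.get_image('top')
cv2.imwrite('pics/f.png',np.hstack([cv2.resize(I[110:260,230:370],None,fx=2.8,fy=2.8),cv2.resize(J[140:290,290:430],None,fx=2.8,fy=2.8)])[...,::-1])
s,R=tool();e=s['ee_pos'];d=np.array(e[:2])-B;print(d@ex,d@ey,e[2],s['ft_force'])
to([365.3,260.6,186],90)
```

```text
-13.099527226297491 47.20182758963993 178.0993915487903 [ 0.6091766  -0.28900484 -0.89640184]
jaw -108.0 shift [-0.054, -1.397, 1.032] turn -0.627
```

View pics/f.png

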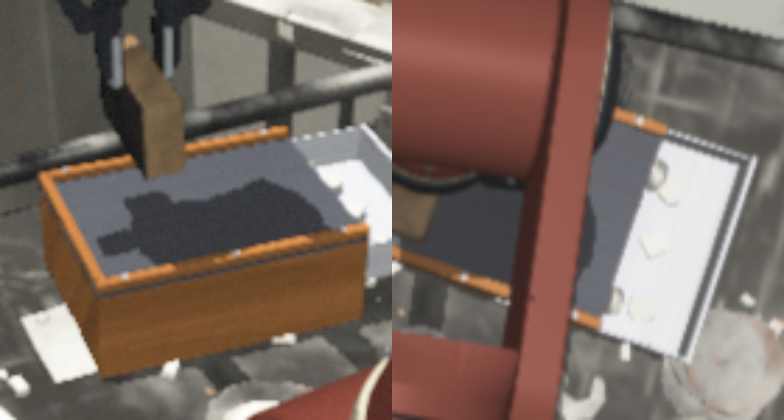

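The plate looks clear. Two chips sit right at the open edge, at crop positions (657,178) and (617,300), so I'll check their heights in depth.

Run:
```python
from h import *
np.set_printoptions(linewidth=200)
J,E=robot.get_image('top');W=world('top',E)
d=W[...,:2]-B;bx=d@ex;by=d@ey
for c,r in((384,203),(370,247)):
    sl=(slice(r-7,r+8,2),slice(c-8,c+14,2))
    print('z\n',W[...,2][sl].round().astype(int));print('by\n',by[sl].round().astype(int)[[0,-1]])
    print('bx',bx[r,c],'by',by[r,c])
cv2.imwrite('pics/g.png',np.hstack([cv2.resize(J[r-20:r+25,c-30:c+30],None,fx=6.5,fy=6.5,interpolation=cv2.INTER_CUBIC) for c,r in((384,203),(372,247))])[...,::-1])
```

```text
z
 [[76 75 75 78 39 40 40 43 39 41 41]
 [76 75 76 77 64 63 40 41 41 37 40]
 [75 78 77 77 68 64 58 40 43 42 42]
 [76 77 77 66 68 68 55 40 39 42 42]
 [76 75 75 63 65 65 52 51 52 40 41]
 [76 80 79 56 58 49 54 52 50 46 42]
 [77 77 43 40 36 50 49 47 49 49 43]
 [76 77 44 41 43 51 49 51 50 43 40]]
by
 [[ -86  -90  -93  -97 -106 -110 -114 -117 -121 -125 -129]
 [ -94  -98 -107 -111 -114 -117 -121 -124 -128 -133 -138]]
bx 40.440813829466904 by -106.3341519148266
z
 [[74 76 79 76 38 42 39 37 40 43 42]
 [74 75 76 77 37 42 39 42 38 38 41]
 [78 76 77 46 51 41 40 39 42 42 42]
 [76 77 79 53 59 53 40 48 49 47 45]
 [76 74 78 58 60 58 44 51 47 48 48]
 [77 74 46 58 57 40 51 47 50 52 44]
 [76 78 41 57 41 41 39 48 49 46 46]
 [85 85 39 43 41 41 42 50 50 46 41]]
by
 [[ -87  -91  -94  -98 -107 -111 -115 -119 -122 -126 -130]
 [ -94  -98 -109 -112 -116 -120 -123 -126 -129 -134 -139]]
bx -50.67328204623761 by -108.2152814178361
```

View pics/g.png

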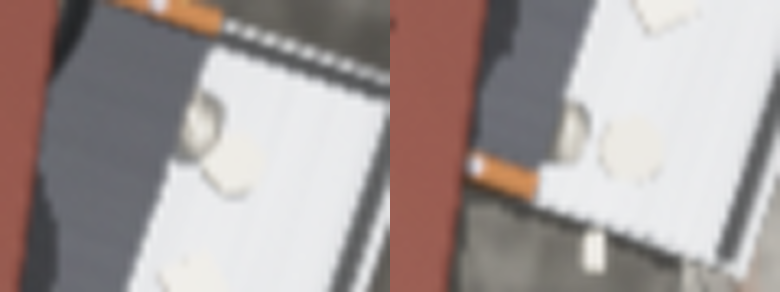

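All five chips are inside the tray. The two at the edge lean on its wall with tops about 26 mm above the floor, so their centres are well below 32 mm. Returning the block.

play_rows(targets=[[20,[-0.054,-0.2,0.15],-0.15],[20,[-0.054,-0.4,0.3],-0.3],[20,[-0.054,-0.6,0.45],-0.45],[20,[-0.054,-0.8,0.65],-0.627],[20,[-0.054,-1,0.8],-0.627],[20,[-0.054,-1,0.9],-0.627],[20,[-0.054,-1,0.9],-0.627],[20,[-0.054,-1,0.9],-0.627],[20,[-0.054,-1,0.9],-0.627],[20,[-0.054,-1,0.9],-0.627]])

```text
time_s: 24.0
ee_pos: [366.2, 197.4, 186.1]
tcp_rot: [-0.0, 0.707, -0.001, -0.707]
ft_force: [0.3, 0.9, -1.7]
grip_width: 26.5
```

Run:
```python
from h import *
to([366,260.8,80],90)
```

```text
jaw -90.1 shift [0.707, -0.423, 0.002] turn -0.002
```

play_rows(targets=[[20,[0,-0.2,0],0],[20,[0,-0.423,0],0],[20,[0.1,-0.423,0],0],[20,[0.3,-0.423,0],0],[20,[0.5,-0.423,0],0],[20,[0.7,-0.423,0],0],[20,[0.707,-0.423,0],0],[20,[0.707,-0.423,0],0],[20,[0.707,-0.423,0],0],[20,[0.707,-0.423,0],0]])

```text
time_s: 25.25
ee_pos: [367.2, 261.1, 81.3]
tcp_rot: [-0.001, 0.708, -0.0, -0.706]
ft_force: [0.1, 0.7, -0.6]
grip_width: 26.7
```

Run:
```python
from h import *
I,D=robot.get_image('scene');J,E=robot.get_image('top')
cv2.imwrite('pics/i.png',np.hstack([cv2.resize(I[200:350,130:270],None,fx=2.8,fy=2.8),cv2.resize(J[180:300,130:242],None,fx=3.5,fy=3.5)])[...,::-1])
to([366,260.8,37.5],90)
```

```text
jaw -90.1 shift [0.289, 0.001, 0.005] turn -0.002
```

View pics/i.png

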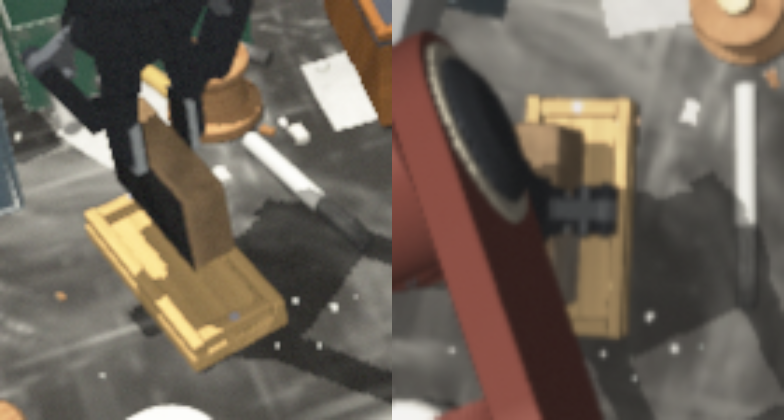

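The block hangs over the rest, parallel to it and inside its rim. Lowering it.

play_rows(targets=[[20,[0.08,0,0.005],0],[20,[0.16,0,0.005],0],[20,[0.22,0,0.005],0],[20,[0.25,0,0.005],0],[20,[0.27,0,0.005],0],[20,[0.28,0,0.005],0],[20,[0.289,0,0.005],0],[20,[0.289,0,0.005],0],[20,[0.289,0,0.005],0],[20,[0.289,0,0.005],0]])

```text
time_s: 26.6
ee_pos: [366.1, 261.0, 37.6]
tcp_rot: [-0.0, 0.708, -0.0, -0.706]
ft_force: [0.2, 0.8, -1.5]
grip_width: 26.5
```

play_rows(targets=[[20,[0.004,0,0],0],[20,[0.007,0,0],0],[20,[0.01,0,0],0],[20,[0.01,0,0],0],[20,[0.01,0,0],0],[20,[0.01,0,0],0],[20,[0.01,0,0],0],[20,[0.01,0,0],0],[20,[0.01,0,0],0],[20,[0.01,0,0],0]])

```text
time_s: 27.85
ee_pos: [366.4, 261.1, 37.2]
tcp_rot: [-0.0, 0.708, -0.0, -0.707]
ft_force: [-3.4, -2.3, 7.9]
grip_width: 26.7
```

Contact (about 8 N up). Release and retreat.

play_rows(targets=[[40,[0,0,0],0],[60,[0,0,0],0],[85,[0,0,0],0],[85,[0,0,0],0],[85,[0,0,0],0],[85,[0,0,0],0],[85,[-0.2,0,0],0],[85,[-0.5,0,0],0],[85,[-0.8,0,0],0],[85,[-1,0,0],0]])

```text
time_s: 29.1
ee_pos: [366.8, 261.5, 189.8]
tcp_rot: [-0.001, 0.709, 0.0, -0.706]
ft_force: [0.2, 0.2, -0.1]
grip_width: 84.8
```

play_rows(targets=[[85,[-0.2,0,0],0],[85,[-0.4,0.3,0],0],[85,[-0.4,0.6,0],0],[85,[-0.4,0.9,0],0],[85,[-0.4,1,0],0],[85,[-0.4,1,0],0],[85,[-0.4,1,0],0],[85,[-0.4,1,0],0],[85,[-0.4,1,0],0],[85,[-0.4,1,0],0]])

```text
time_s: 30.35
ee_pos: [366.3, 111.8, 249.6]
tcp_rot: [-0.0, 0.709, 0.0, -0.706]
ft_force: [0.3, 0.1, 0.2]
grip_width: 85.3
```

Run:
```python
from h import *
np.set_printoptions(precision=1,suppress=True)
I,D=robot.get_image('scene');J,E=robot.get_image('top')
cv2.imwrite('pics/j.png',np.hstack([cv2.resize(I[110:330,130:340],(400,420)),cv2.resize(J[150:290,300:433],(400,420))])[...,::-1])
for n,d in(('top',E),('scene',D)):
    W=world(n,d)
    m=(abs(W[...,0]-365)<80)&(abs(W[...,1]-260)<50)&(W[...,2]>60)&(W[...,2]<80)&(d>0)
    P=W[m];print(n,len(P),cv2.minAreaRect(P[:,:2].astype(np.float32)) if len(P) else '',np.median(P[:,2]) if len(P) else '')
```

```text
top 0  
scene 774 ((364.7532958984375, 257.4632263183594), (29.071474075317383, 102.79733276367188), 88.86516571044922) 67.22098757938484
```

View pics/j.png

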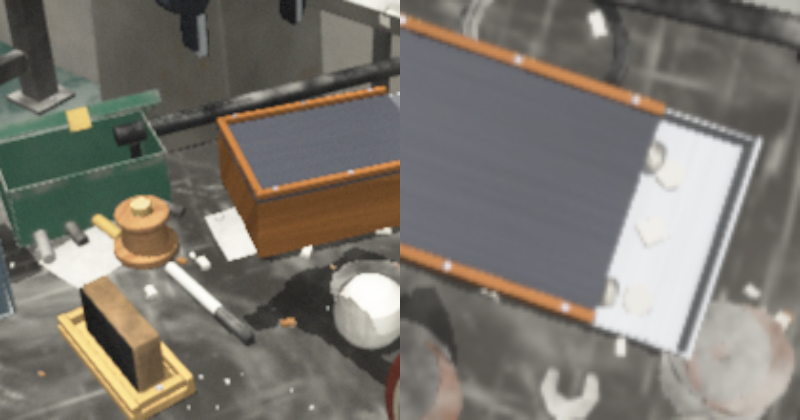

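The block stands upright in its rest, the plate is empty, all five chips are in the tray, and the marker and chuck look untouched. Handing in.

```bash
python3 -c "
from workcell import robot
print(robot.finish_job(),robot.observe()['time_s'])"
```

```text
the job is handed in; nothing more can be done
the job is handed in; nothing more can be done
```

The job is handed in at about 30 s on the robot clock, well under the 61 s limit. No verdict is reported, so what follows is from my own checks.

**What I did:** I gripped the block across its 28 mm and made two sweeps, one towards each long rim. The first sweep cleared three chips and the second cleared the other two. Then I stood the block back in its rest, let go and moved the arm clear.

**Last checks:**
- **Chips:** The final picture shows an empty plate and all five chips in the tray. Two lean against the tray's inner wall. Their highest points measured about 26 mm above the tray floor before the block went back, so their centres are well below the 32 mm limit.
- **Block:** It stands upright in its rest. Depth from the scene camera puts its centre about 4 mm from the rest's centre, turned about 1° from the rest, with its top at 67 mm (68 mm expected).
- **Bystanders:** The marker and chuck look unmoved in the pictures; I did not measure them again.

**Failed or disagreed:** The top camera gave no reading on the block at the end, probably because the arm blocked its view, so that check rests on the scene camera alone. Earlier, one network chip detection was false: it reported a chip near the marker.

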